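# Swing the mirror aside and sanitise the nail brush

## Robot

A 7-joint arm with a two-finger parallel gripper is mounted at the origin on the work surface. World frame = base frame: x ahead of the robot, y to its left, z up, the work surface at z = 0. Lengths are in m, angles in rad, forces in N, time in s.
With the tool pointing down it reaches from about 0.35 to 0.9 m from the base axis. Payload 7.2 kg.
Tool frame: the origin (TCP) lies midway between the tips of the shut fingers; the grasp point (between the pads) lies 19 mm behind it; z points along the fingers, y is the line along which they close (so a half turn about z gives the same grasp; the last joint's range is limited). The gripper opens to 88 mm and grips with 3 to 60 N. Pads are 20 mm wide; open, the fingers measure 115 mm over their backs; the gripper's body (75 mm by 178 mm) begins 61 mm behind the grasp point.
Start: joints at [1.279, 0.411, -0.013, 1.596, 0.006, 1.134, -0.082], TCP at [0.139, -0.609, 0.223] pointing down, gripper open.
Joint ranges: [-2.95, 2.95], [-0.29, 1.99], [-1.47, 1.44], [0.14, 2.54], [-1.03, 4.17], [0.13, 1.85], [-2.86, 2.86]. Speed limits (rad/s): [2.39, 2.39, 3.01, 3.01, 3.14, 3.14, 3.14].

## Interface

Orientations are given as a unit quaternion [x, y, z, w].
In Python, from bench import r gives the robot as it stands.
- The arm moves only by the tool servo_tool, never from a script. Its argument "moves" is a list of rows, each a list of 5 numbers: the shift along the world's x, y, z in m, then the turn about the world's z in degrees, then the opening, from 0 (shut) to 1 (fully open). A call has 1 to 12 rows; each row is the pose to reach, as a shift and turn from the pose commanded when the call began; what a row does not reach only later rows make up. A row lasts 1/10 s, in which the tool goes at most 50 mm and 8.59 degrees, less where a joint would pass 70% of its speed; a pose out of reach is approached as far as the arm can. A call with a gripper value outside its range is refused whole. The fingers move at their own pace and stop on an object; "grip_force" is the grip in N (left out, the last holds). Time passes only in rows, so rows that repeat a pose let the fingers close. It gives the time, the measured TCP pose, the force, the opening and the grip force at its end, in the units of the state.
- r.sense(): the state, without advancing time (a new reading comes with each control period).
- r.get_image(name): name is "scene" or "top" or "wrist"; returns a dict with "color" (420x560x3 uint8, blue, green, red), "depth" (420x560 float32, m along the optical axis (not along the pixel's ray), 0 where there is no reading), "camera_matrix" (3x3 intrinsics, pixels), "dist_coeffs" ([k1, k2, p1, p2, k3] as OpenCV has them; the pictures are not rectified), "cam_to_world" (4x4, takes a point from camera to world coordinates). Camera axes: x right, y down, z forward; pixel columns grow to the right and rows downward; lengths in m; the calibration is good to about 2 mm. A picture is of the moment at which its call begins.
- r.close_job(): hands the job in; it is judged then, once.
Trained networks look in the newest picture that a camera, given by its name, has taken for a name from the list of things; names that differ only in an ending like _2 or _b are one class to them, and where a whole thing is asked for, a point or a joint stands for the part that bears it (a point fixed in the world has none). Each returns a list of dicts, best first, with "p" (0 to 1); they miss things now and then, are a little off and sometimes report something else, mostly with a low value. They report only what shows in the picture. A call takes as long as a camera call.
- r.spot_in(camera, label): "pixel" ([row, column] in pixels, amid what is visible of it).
- r.mark_of(camera, label): "pixel" ([row, column] in pixels: a listed point, or the origin of a listed thing).
The state is a dict: "time": time; "q": joint angles; "joint_vel": joint speeds; "effort": joint torques, N m; "eef_pos": TCP position; "orientation": TCP orientation; "ft_force": force on the tool from outside, world axes, zero at the start; "wrist_torque": the same for the moment, N m; "width": opening from 0.0 (shut) to 1.0 (fully open); "gripper_force": force on a finger pad.
Only numpy, scipy, OpenCV 4.12 (cv2) and the standard library are available. Lean on these libraries where they do the work, as an engineer would, in place of code of your own. Each camera call takes 0.05 s, during which the arm holds its last target. There are 200 camera calls.

## Task

Swing the mirror (it has a red knob on top) aside, about a quarter turn from pointing straight out of its stand's front, to the side where the tall shampoo bottle does not stand in its way. Then take the sanitising wand from its cradle and hold it still for at least 2 seconds, lamp down and level, about 6 cm above the nail brush on the blue dish, with the lamp head centred over the brush and lined up lengthways with it, either way round and without touching it. Lay the wand gently back in its cradle as it lay before, let go and leave the mirror aside; leave the bottle, carton and vase where they are.

Things in the scene. Friction and masses are not known exactly. Their poses are not given: they have to be found in the camera images.
- mirror (a joint): swing angle of the mirror arm about the vertical post (rad). 0 = arm points along the stand's -x axis (roughly towards the robot, over the dish); positive swings to the stand's -y side (the robot's right), negative to its +y side (left). Stops at +-1.6. Stays where left: about 0.2 N m of friction (1 to 2 N at the knob).
- mirror_knob (a point): centre of the top end of the red upright round knob, 16 mm diameter, 40 mm tall, on top of the mirror's rim, 180 mm from the post axis; its top is 265 mm above the counter. The knob may be pinched from above at any yaw. The mirror below it is an upright disc, 130 mm diameter, 14 mm thick, face square to the arm, from 95 to 225 mm above the counter.
- mirror_hinge (a point): point on the vertical post axis at arm height (160 mm above the counter)
- stand: fixed steel stand of the mirror: 100 mm round foot, 18 mm post, 185 mm tall. Origin: underside centre on the post axis, z up; -x is its front, where the dish is.
- dish: fixed blue soap dish, 90 mm (x) by 130 mm (y), 20 mm high, with a nail brush, bristles up, fixed at its centre: 42 mm (x) by 95 mm (y), its top 35 mm above the counter. Origin: underside centre; y runs lengthways along dish and brush.
- cradle: fixed grey plastic cradle of the wand, 190 mm (x) by 70 mm (y); flat base 12 mm thick, with a pocket round three sides of the wand's head (walls 14 mm above the base, from x = 15 to 100 mm, 6 mm clear of the head all round). Origin: underside centre; +x towards the head's end.
- pocket (a point): point on the cradle's base (12 mm above the counter), 45 mm along the cradle's +x, where the lamp point lies when the wand is home
- wand: loose white sanitising wand, 180 mm long, 28 mm thick, about 0.22 kg: handle 26 mm wide from x = -90 to 0 mm, lamp head 46 mm wide from x = 0 to 90 mm. Origin: middle of its flat underside; x along it towards the head, z up. Violet lamp in the head's underside. In the cradle the underside is 12 mm above the counter; grip the handle across, from above, near x = -25 mm.
- lamp (a point): centre of the lamp on the wand's underside, 45 mm along the wand's +x from its origin; it shines along the wand's -z
- shampoo: loose tall white shampoo bottle, 62 mm diameter, 210 mm tall, standing in the mirror's path on one side. Origin: underside centre.
- carton: loose white and orange soap carton, 85 x 55 x 40 mm, low enough for the mirror to pass over it. Origin: underside centre.
- vase: loose white vase with a leafy plant, about 110 mm across, 220 mm tall overall. Origin: underside centre.

How it is judged:
By the outcome, as a careful person would: the job done as asked, in the order asked, and still so for the second after the job is handed in, with the robot touching nothing.
It also fails if it takes over 72 s, if anything falls off the work surface, if the arm or the gripper's body presses on something with over 40 N, if the wrist force passes 120 N, or if a joint passes its speed limit or range.

## Working session

There is one attempt and no reset: what is moved stays moved. The work goes in short steps, Python scripts to look and compute and a tool call to move; the robot and the scene stay as the last step left them, time stands still between calls to the robot, and variables do not carry over. Pictures are saved under pics/ and viewed, at most 10 in all, crops included, and the job is handed in when it is done.

Besides the shell and the picture viewer there is one more tool, called after "Call:" as name(argument=value, ...), one argument or row to a line, values as JSON. servo_tool: Moves the arm, as the interface text tells. Its arguments: {"type":"object","properties":{"moves":{"type":"array"},"grip_force":{"type":"number"}},"required":["moves"]}

```bash
ls; mkdir -p pics; cat > h.py <<'E'
import numpy as np, cv2, json
from bench import r
def world(im,px,z=None):
    """pixel [row,col] -> world; with depth, or on plane z"""
    K,d,T=np.array(im["camera_matrix"]),np.array(im["dist_coeffs"]),np.array(im["cam_to_world"])
    u=cv2.undistortPoints(np.array([[[px[1],px[0]]]],float),K,d)[0,0]
    ray=np.array([u[0],u[1],1.])
    if z is None:
        D=im["depth"][int(round(px[0])),int(round(px[1]))]
        return T[:3,:3]@(ray*D)+T[:3,3]
    R=T[:3,:3]@ray
    return T[:3,3]+R*(z-T[2,3])/R[2]
def cloud(im):
    h,w=im["depth"].shape
    g=np.mgrid[0:h,0:w]; p=np.stack([g[1],g[0]],-1).reshape(-1,1,2).astype(float)
    u=cv2.undistortPoints(p,np.array(im["camera_matrix"]),np.array(im["dist_coeffs"]))[:,0]
    D=im["depth"].reshape(-1,1); T=np.array(im["cam_to_world"])
    P=np.hstack([u*D,D])@T[:3,:3].T+T[:3,3]
    P[D[:,0]==0]=np.nan
    return P.reshape(h,w,3)
E
python3 - <<'E'
from h import *
np.set_printoptions(precision=3,suppress=True)
Z={"mirror_knob":.265,"mirror_hinge":.16,"stand":0,"dish":0,"cradle":0,"pocket":.012,"wand":.012,"lamp":.012,"shampoo":0,"carton":0,"vase":0}
for c in ["scene","top"]:
    im=r.get_image(c); cv2.imwrite(f"pics/{c}0.png",im["color"])
    print(c,im["cam_to_world"][:3,3] if hasattr(im["cam_to_world"],'shape') else im["cam_to_world"])
    for n,z in Z.items():
        m=r.mark_of(c,n)
        for k in m[:2]: print(n,np.round(k["pixel"]),round(k["p"],2),world(im,k["pixel"],z))
s=r.sense();print(s)
E
```

```text
pics
scene [ 0.953 -0.361  1.068]
mirror_knob [166. 288.] 0.74 [0.487 0.064 0.265]
mirror_hinge [246. 322.] 0.75 [0.659 0.02  0.16 ]
mirror_hinge [165. 285.] 0.16 [0.42  0.116 0.16 ]
dish [232. 277.] 0.6 [0.491 0.022 0.   ]
cradle [165. 347.] 0.97 [0.455 0.345 0.   ]
pocket [167. 363.] 0.91 [0.498 0.371 0.012]
pocket [230. 276.] 0.28 [0.489 0.019 0.012]
wand [161. 350.] 0.63 [0.455 0.357 0.012]
lamp [165. 365.] 0.65 [0.496 0.378 0.012]
shampoo [289. 251.] 0.57 [ 0.577 -0.142  0.   ]
shampoo [222. 346.] 0.55 [0.598 0.193 0.   ]
carton [289. 252.] 0.83 [ 0.58  -0.142  0.   ]
vase [295. 158.] 0.83 [ 0.429 -0.337  0.   ]
vase [164. 350.] 0.7 [0.457 0.353 0.   ]
top [ 0.356 -0.009  1.153]
mirror_knob [233. 238.] 0.55 [0.487 0.066 0.265]
mirror_hinge [171. 257.] 0.73 [0.656 0.029 0.16 ]
stand [212. 318.] 0.73 [ 0.586 -0.137  0.   ]
stand [185. 260.] 0.7 [0.664 0.025 0.   ]
dish [245. 263.] 0.73 [0.491 0.016 0.   ]
dish [172. 261.] 0.54 [0.702 0.024 0.   ]
cradle [259. 141.] 0.76 [0.451 0.358 0.   ]
pocket [242. 138.] 0.97 [0.498 0.366 0.012]
wand [258. 139.] 0.93 [0.451 0.359 0.012]
wand [257. 144.] 0.38 [0.455 0.346 0.012]
lamp [242. 140.] 0.75 [0.498 0.359 0.012]
shampoo [206. 199.] 0.73 [0.602 0.199 0.   ]
carton [214. 320.] 0.67 [ 0.578 -0.143  0.   ]
vase [268. 387.] 0.72 [ 0.426 -0.326  0.   ]
{'time': 1.2, 'q': array([ 1.279,  0.411, -0.013,  1.596,  0.006,  1.134, -0.082]), 'joint_vel': array([ 0.002, -0.   ,  0.001, -0.001,  0.   , -0.001, -0.   ]), 'effort': array([ -0.   , -58.773,   0.641, -29.138,  -0.054,   0.011,   0.   ]), 'eef_pos': array([ 0.139, -0.609,  0.223]), 'orientation': array([0.994, 0.112, 0.   , 0.   ]), 'ft_force': array([ 0.761,  0.501, -1.239]), 'wrist_torque': array([ 0.029, -0.061, -0.058]), 'gripper_force': 0.0, 'width': 1.000268207926707}
```

View pics/scene0.png

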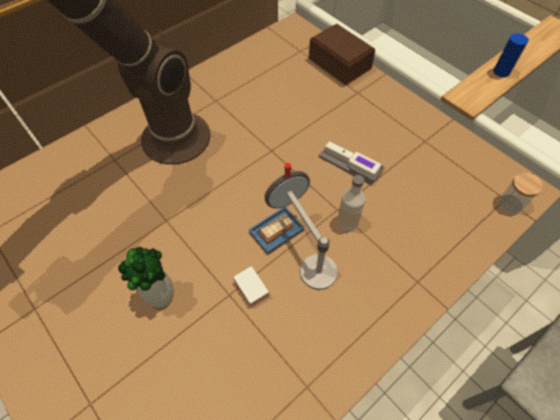

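View pics/top0.png

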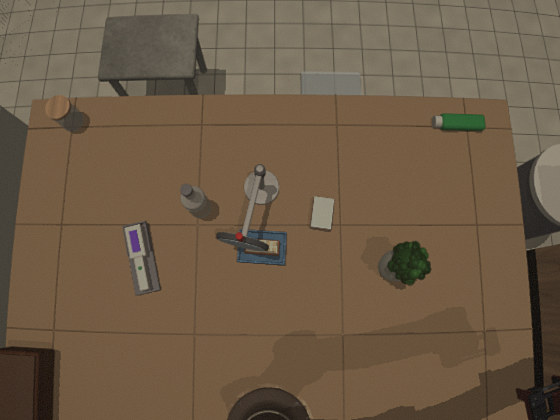

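```bash
python3 - <<'E'
from h import *
np.set_printoptions(precision=4,suppress=True)
for c in ["top","scene"]:
    im=r.get_image(c); P=cloud(im); C=im["color"].astype(int); hsv=cv2.cvtColor(im["color"],cv2.COLOR_BGR2HSV)
    x,y,z=P[...,0],P[...,1],P[...,2]
    def rect(m,n):
        if m.sum()<5: print(c,n,m.sum());return
        q=P[m]; rc=cv2.minAreaRect(q[:,:2].astype(np.float32)); print(c,n,m.sum(),"rect",np.round(rc[0],4),np.round(rc[1],3),round(rc[2],1),"mean",q.mean(0),"zmed",np.median(q[:,2]))
    near=lambda a,b,d:np.hypot(x-a,y-b)<d
    b=near(.455,.355,.14)
    rect(b&(z>.032)&(z<.06),"wand top")
    rect(b&(z>.007)&(z<.06),"cradle+wand")
    rect(near(.49,.02,.12)&(hsv[...,0]>95)&(hsv[...,0]<130)&(hsv[...,1]>100)&(z<.05),"dish blue")
    rect(near(.49,.02,.09)&(z>.028)&(z<.042),"brush top")
    red=((hsv[...,0]<8)|(hsv[...,0]>172))&(hsv[...,1]>140)
    rect(red&near(.487,.065,.08)&(z>.2),"knob"); rect(red&near(.487,.065,.08)&(z>.258),"knobtop")
    rect(near(.66,.025,.04)&(z>.17)&(z<.2),"posttop")
    rect(near(.6,.195,.07)&(z>.15),"shampoo"); rect(near(.58,-.14,.08)&(z>.03)&(z<.06),"carton"); rect(near(.43,-.33,.12)&(z>.05),"vase")
    rect(near(.487,.065,.12)&(z>.15)&(z<.26),"mirror")
E
```

```text
top wand top 876 rect [0.4535 0.353 ] [0.18  0.046] 15.2 mean [0.463  0.3554 0.0396] zmed 0.03965163773706226
top cradle+wand 1822 rect [0.4466 0.3403] [0.215 0.187] 60.6 mean [0.4533 0.3487 0.0272] zmed 0.02889161578852284
top dish blue 0
top brush top 181 rect [0.4861 0.0208] [0.086 0.034] 86.2 mean [0.4829 0.0046 0.0343] zmed 0.03424885527561217
top knob 49 rect [0.4809 0.064 ] [0.015 0.013] 34.4 mean [0.4797 0.0631 0.2604] zmed 0.2633566717314092
top knobtop 40 rect [0.4811 0.0642] [0.014 0.013] 34.4 mean [0.4806 0.0638 0.264 ] zmed 0.26417240340992354
top posttop 102 rect [0.6573 0.0239] [0.026 0.024] 0.4 mean [0.6555 0.0234 0.1786] zmed 0.176231852475502
top shampoo 227 rect [0.5963 0.1924] [0.032 0.033] 45.8 mean [0.595  0.1909 0.1887] zmed 0.20581920512628948
top carton 636 rect [ 0.5773 -0.1438] [0.055 0.086] 81.9 mean [ 0.5763 -0.1435  0.0391] zmed 0.03910681244556946
top vase 1625 rect [ 0.432  -0.3351] [0.093 0.103] 63.7 mean [ 0.4278 -0.3222  0.1756] zmed 0.19282099098699834
top mirror 743 rect [0.5378 0.0501] [0.128 0.134] 76.8 mean [0.5035 0.0562 0.1891] zmed 0.1852271
[... 448 characters left out ...]
511] zmed 0.25410462725284355
scene knobtop 31 rect [0.4852 0.0642] [0.012 0.015] 48.6 mean [0.4857 0.0628 0.2639] zmed 0.26475592133724835
scene posttop 107 rect [0.6589 0.0221] [0.027 0.026] 41.0 mean [0.6602 0.0206 0.1784] zmed 0.17625174908865004
scene shampoo 263 rect [0.6022 0.1929] [0.034 0.032] 71.1 mean [0.6038 0.189  0.185 ] zmed 0.18627861466434126
scene carton 694 rect [ 0.5791 -0.1438] [0.055 0.088] 82.4 mean [ 0.5814 -0.1448  0.039 ] zmed 0.03903470438923229
scene vase 2055 rect [ 0.4392 -0.3362] [0.093 0.098] 64.1 mean [ 0.4513 -0.3347  0.1644] zmed 0.1881501616109531
scene mirror 1118 rect [0.5172 0.0365] [0.117 0.137] 50.2 mean [0.5022 0.0553 0.1867] zmed 0.18117831567050097
```

The mirror (knob at scene 166,288) leans left over the dish. The bottle is on the left at about (205,350) and the carton on the right at (287,252). So the mirror has to swing to the robot's right (-y). The wand lies in its cradle at about (160,352), with yaw around 14°.

Call:
servo_tool(
  moves=[
    [0,0,0.05,0,1],
    [0.02,0.04,0.09,0,0.6],
    [0.345,0.673,0.107,0,0.6],
    [0.345,0.673,0.107,0,0.6],
    [0.345,0.673,0.107,0,0.6],
    [0.345,0.673,0.107,0,0.6],
    [0.345,0.673,0.107,0,0.6],
    [0.345,0.673,0.107,0,0.6],
    [0.345,0.673,0.107,0,0.6],
    [0.345,0.673,0.107,0,0.6],
    [0.345,0.673,0.107,0,0.6],
    [0.345,0.673,0.107,0,0.6],
  ],
  grip_force=8,
)

```text
time: 2.5
eef_pos: [0.384, -0.1296, 0.3229]
orientation: [0.994, 0.112, 0.0, 0.001]
ft_force: [0.5, -1.3, -0.8]
width: 0.6
gripper_force: 0.0
```

Call:
servo_tool(
  moves=[
    [0.1,0.193,0.007,0,0.6],
    [0.1,0.193,0.007,0,0.6],
    [0.1,0.193,0.007,0,0.6],
    [0.1,0.193,0.007,0,0.6],
    [0.1,0.193,0.007,0,0.6],
    [0.1,0.193,0.007,0,0.6],
    [0.1,0.193,0.007,0,0.6],
    [0.1,0.193,0.007,0,0.6],
  ],
)

```text
time: 3.3
eef_pos: [0.4832, 0.06, 0.3293]
orientation: [0.994, 0.111, -0.0, 0.0]
ft_force: [0.4, 0.1, -0.5]
width: 0.599
gripper_force: 0.0
```

```bash
python3 - <<'E'
from h import *
np.set_printoptions(precision=4,suppress=True)
im=r.get_image("wrist");cv2.imwrite("pics/w1.png",im["color"])
for k in r.mark_of("wrist","mirror_knob")[:2]: print(k,world(im,k["pixel"],.265))
P=cloud(im);hsv=cv2.cvtColor(im["color"],cv2.COLOR_BGR2HSV)
red=((hsv[...,0]<8)|(hsv[...,0]>172))&(hsv[...,1]>140)&(P[...,2]>.255)&(P[...,2]<.28)
print(red.sum(),P[red].mean(0),P[red].min(0),P[red].max(0))
print(r.sense()["eef_pos"])
E
```

```text
{'pixel': [218.9, 276.3], 'p': 0.77} [0.4809 0.0627 0.265 ]
324 [0.4835 0.0627 0.2638] [0.4747 0.0551 0.2551] [0.4897 0.0698 0.2668]
[0.4833 0.06   0.3295]
```

Call:
servo_tool(
  moves=[
    [0,0.003,-0.03,0,0.6],
    [0,0.003,-0.06,0,0.6],
    [0,0.003,-0.08,0,0.6],
    [0,0.003,-0.095,0,0.6],
    [0,0.003,-0.095,0,0.6],
    [0,0.003,-0.095,0,0],
    [0,0.003,-0.095,0,0],
    [0,0.003,-0.095,0,0],
    [0,0.003,-0.095,0,0],
    [0,0.003,-0.095,0,0],
    [0,0.003,-0.095,0,0],
  ],
  grip_force=8,
)

```text
time: 4.5
eef_pos: [0.484, 0.0643, 0.2349]
orientation: [0.994, 0.112, 0.001, 0.0]
ft_force: [1.1, -0.9, 2.2]
width: 0.178
gripper_force: 8.0
```

```bash
python3 - <<'E'
from h import *
np.set_printoptions(precision=3,suppress=True)
s=r.sense();print(s["eef_pos"],s["width"],s["gripper_force"],s["ft_force"])
p=s["eef_pos"][:2];c=np.array([.658,.022]); v=p-c; R=np.hypot(*v); a0=np.degrees(np.arctan2(v[1],v[0])); print(R,a0)
# arc ccw about post: from a0(~167) to ~268
for a in list(np.arange(a0,269,6)): 
    print(round(a-a0,1), np.round(c+R*np.array([np.cos(np.radians(a)),np.sin(np.radians(a))])-p,3))
E
```

```text
[0.484 0.064 0.235] 0.17800631075002932 8.000349551439285 [ 1.078 -0.928  2.197]
0.17902654677493066 166.33287977163326
0.0 [-0. -0.]
6.0 [-0.003 -0.018]
12.0 [-0.005 -0.037]
18.0 [-0.005 -0.056]
24.0 [-0.002 -0.074]
30.0 [ 0.002 -0.093]
36.0 [ 0.008 -0.11 ]
42.0 [ 0.016 -0.127]
48.0 [ 0.026 -0.143]
54.0 [ 0.037 -0.158]
60.0 [ 0.05  -0.172]
66.0 [ 0.065 -0.184]
72.0 [ 0.08  -0.195]
78.0 [ 0.096 -0.204]
84.0 [ 0.114 -0.211]
90.0 [ 0.132 -0.216]
96.0 [ 0.15 -0.22]
102.0 [ 0.169 -0.221]
```

Call:
servo_tool(
  moves=[
    [-0.003,-0.018,0,0,0],
    [-0.005,-0.037,0,0,0],
    [-0.005,-0.056,0,0,0],
    [-0.002,-0.074,0,0,0],
    [0.002,-0.093,0,0,0],
    [0.008,-0.11,0,0,0],
    [0.016,-0.127,0,0,0],
    [0.026,-0.143,0,0,0],
    [0.037,-0.158,0,0,0],
    [0.05,-0.172,0,0,0],
    [0.065,-0.184,0,0,0],
    [0.065,-0.184,0,0,0],
  ],
  grip_force=12,
)

```text
time: 5.7
eef_pos: [0.5516, -0.1223, 0.2346]
orientation: [0.994, 0.11, 0.001, 0.0]
ft_force: [-0.0, -1.5, 7.5]
width: 0.179
gripper_force: 12.0
```

Call:
servo_tool(
  moves=[
    [0.015,-0.011,0,0,0],
    [0.031,-0.02,0,0,0],
    [0.049,-0.027,0,0,0],
    [0.067,-0.032,0,0,0],
    [0.085,-0.036,0,0,0],
    [0.085,-0.036,0,0,0],
    [0.085,-0.036,0,0,0],
  ],
)

```text
time: 6.4
eef_pos: [0.6358, -0.1565, 0.2345]
orientation: [0.994, 0.111, 0.001, 0.0]
ft_force: [1.3, -0.4, 4.2]
width: 0.178
gripper_force: 12.0
```

```bash
python3 - <<'E'
from h import *
np.set_printoptions(precision=4,suppress=True)
s=r.sense();print(s["eef_pos"],s["width"],s["ft_force"])
for c in ["top","scene"]:
    im=r.get_image(c);cv2.imwrite(f"pics/{c}1.png",im["color"]); P=cloud(im); hsv=cv2.cvtColor(im["color"],cv2.COLOR_BGR2HSV)
    x,y,z=P[...,0],P[...,1],P[...,2]; n=np.hypot(x-.489,y-.02)<.1
    for nm,m in [("brush",n&(z>.029)&(z<.042)),("dish",n&(z>.01)&(z<.045)),("foot",(np.hypot(x-.658,y-.022)<.07)&(z>.004)&(z<.03))]:
        rc=cv2.minAreaRect(P[m][:,:2].astype(np.float32));print(c,nm,m.sum(),np.round(rc[0],4),np.round(rc[1],3),round(rc[2],1),P[m].mean(0))
    for l,zz in [("dish",0),("mirror_hinge",.16),("stand",0)]:
        for k in r.mark_of(c,l)[:2]: print(l,round(k["p"],2),world(im,k["pixel"],zz))
E
```

```text
[ 0.6358 -0.1565  0.2345] 0.1777255181966779 [ 1.3097 -0.3876  4.1976]
top brush 397 [0.4863 0.0212] [0.085 0.034] 86.1 [0.4859 0.0211 0.0347]
top dish 869 [0.4859 0.0213] [0.13 0.09] 86.2 [0.4852 0.0216 0.0264]
top foot 796 [0.6494 0.0218] [0.123 0.111] 26.7 [0.649  0.0241 0.0113]
dish 0.64 [ 0.7192 -0.1934  0.    ]
dish 0.56 [0.4903 0.0183 0.    ]
mirror_hinge 0.88 [0.6582 0.0208 0.16  ]
stand 0.76 [0.6603 0.0153 0.    ]
stand 0.65 [ 0.7186 -0.1986  0.    ]
scene brush 0 [0. 0.] [0. 0.] 0.0 [nan nan nan]
scene dish 177 [0.4901 0.0419] [0.089 0.092] 86.6 [0.5086 0.058  0.0173]
scene foot 921 [0.6604 0.0238] [0.131 0.102] 52.2 [0.6629 0.0187 0.0115]
dish 0.73 [0.4863 0.0228 0.    ]
mirror_hinge 0.72 [0.665  0.0275 0.16  ]
stand 0.62 [0.6506 0.0241 0.    ]<stdin>:8: RuntimeWarning: Mean of empty slice.
  ret = um.true_divide(
```

Call:
servo_tool(
  moves=[
    [0.007,-0.001,0,0,0],
    [0.014,-0.001,0,0,0],
    [0.014,-0.001,0,0,0],
    [0.014,-0.001,0,0,0],
    [0.014,-0.001,0,0,0.5],
    [0.014,-0.001,0,0,0.5],
    [0.014,-0.001,0,0,0.5],
    [0.014,-0.001,0,0,0.5],
    [0.014,-0.001,0.04,0,0.5],
    [0.014,-0.001,0.09,0,0.5],
    [0.014,-0.001,0.1,0,0.5],
  ],
)

```text
time: 7.9
eef_pos: [0.6494, -0.156, 0.3406]
orientation: [0.994, 0.112, 0.004, 0.001]
ft_force: [0.3, 0.6, 0.2]
width: 0.503
gripper_force: 0.0
```

Call:
servo_tool(
  moves=[
    [-0.219,0.504,0,0,0.6],
    [-0.219,0.504,0,0,0.6],
    [-0.219,0.504,0,0,0.6],
    [-0.219,0.504,0,0,0.6],
    [-0.219,0.504,0,0,0.6],
    [-0.219,0.504,0,0,0.6],
    [-0.219,0.504,0,0,0.6],
    [-0.219,0.504,0,0,0.6],
    [-0.219,0.504,0,0,0.6],
    [-0.219,0.504,0,0,0.6],
    [-0.219,0.504,0,0,0.6],
    [-0.219,0.504,0,0,0.6],
  ],
)

```text
time: 9.1
eef_pos: [0.4231, 0.3543, 0.3346]
orientation: [0.993, 0.117, -0.001, -0.002]
ft_force: [-0.3, 0.7, 0.4]
width: 0.602
gripper_force: 0.0
```

Call:
servo_tool(
  moves=[
    [0,0,0,0,0.6],
    [0,0,0,0,0.6],
  ],
)

```text
time: 9.3
eef_pos: [0.4293, 0.3463, 0.334]
orientation: [0.994, 0.111, -0.0, 0.0]
ft_force: [-0.1, -1.0, 0.1]
width: 0.602
gripper_force: 0.0
```

```bash
cat > wand.py <<'E'
from h import *
np.set_printoptions(precision=4,suppress=True)
s=r.sense();print(s["eef_pos"],s["orientation"],s["ft_force"])
import sys
for c in sys.argv[2:]:
    im=r.get_image(c);cv2.imwrite(f"pics/{c}_{sys.argv[1]}.png",im["color"]); P=cloud(im)
    x,y,z=P[...,0],P[...,1],P[...,2]; n=np.hypot(x-.455,y-.354)<.15
    for nm,m in [("wand",n&(z>.034)&(z<.046)),("walls",n&(z>.019)&(z<.0305)),("base",n&(z>.005)&(z<.017))]:
        if m.sum()<20: continue
        m=cv2.morphologyEx(m.astype(np.uint8),cv2.MORPH_OPEN,np.ones((3,3)))>0
        rc=cv2.minAreaRect(P[m][:,:2].astype(np.float32));print(c,nm,m.sum(),np.round(rc[0],4),np.round(rc[1],3),round(rc[2],1),"zmed",np.median(P[m][:,2]))
    for l,zz in [("wand",.012),("lamp",.012),("pocket",.012),("cradle",0)]:
        for k in r.mark_of(c,l)[:1]: print(l,round(k["p"],2),world(im,k["pixel"],zz))
E
python3 wand.py a wrist
```

```text
[0.4293 0.3463 0.334 ] [ 0.9938  0.111  -0.0001  0.0005] [-0.1494 -1.0081  0.1168]
wrist wand 2943 [0.4535 0.3553] [0.179 0.045] 13.3 zmed 0.03999265576985017
wrist walls 468 [0.5087 0.3666] [0.085 0.065] 12.4 zmed 0.025685980639157446
wrist base 1896 [0.453  0.3536] [0.191 0.07 ] 13.8 zmed 0.011889472364669834
wand 0.92 [0.4534 0.3532 0.012 ]
lamp 0.63 [0.4947 0.3635 0.012 ]
cradle 0.59 [0.453  0.3538 0.    ]
```

View pics/wrist_a.png

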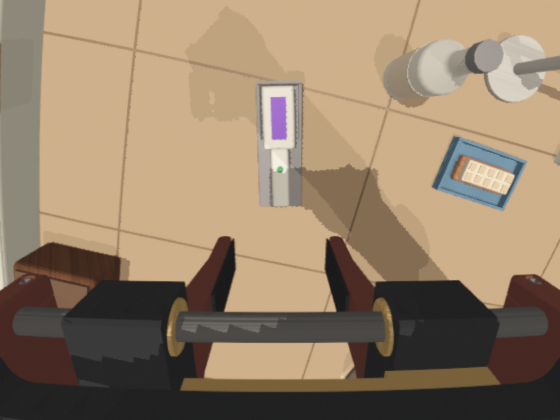

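Call:
servo_tool(
  moves=[
    [0,0.002,-0.05,0.7,0.6],
    [0,0.002,-0.1,0.7,0.6],
    [0,0.002,-0.15,0.7,0.6],
    [0,0.002,-0.2,0.7,0.6],
    [0,0.002,-0.24,0.7,0.6],
    [0,0.002,-0.27,0.7,0.6],
    [0,0.002,-0.29,0.7,0.6],
    [0,0.002,-0.305,0.7,0.6],
    [0,0.002,-0.305,0.7,0.6],
    [0,0.002,-0.305,0.7,0.6],
  ],
)

```text
time: 10.55
eef_pos: [0.429, 0.3497, 0.03]
orientation: [0.993, 0.118, 0.0, -0.0]
ft_force: [-0.1, -0.2, 0.5]
width: 0.601
gripper_force: 0.0
```

Call:
servo_tool(
  moves=[
    [0,-0.001,-0.007,0,0.6],
    [0,-0.001,-0.013,0,0.6],
    [0,-0.001,-0.013,0,0.6],
    [0,-0.001,-0.013,0,0],
    [0,-0.001,-0.013,0,0],
    [0,-0.001,-0.013,0,0],
    [0,-0.001,-0.013,0,0],
    [0,-0.001,-0.013,0,0],
    [0,-0.001,-0.013,0,0],
    [0,-0.001,-0.013,0,0],
  ],
  grip_force=45,
)

```text
time: 11.55
eef_pos: [0.4287, 0.3483, 0.0166]
orientation: [0.993, 0.118, 0.0, 0.0]
ft_force: [-0.6, -3.2, 3.8]
width: 0.293
gripper_force: 45.0
```

```bash
python3 -c "
from h import *
s=r.sense()
for k in ['eef_pos','orientation','ft_force','width','gripper_force','q']: print(k,np.round(s[k],4))"
```

```text
eef_pos [0.4287 0.3483 0.0166]
orientation [9.931e-01 1.176e-01 1.000e-04 2.000e-04]
ft_force [-0.6368 -3.1852  3.7633]
width 0.2929
gripper_force 45.0011
q [-0.2969  0.6438 -0.6344  1.9164  0.5439  0.7589 -2.5774]
```

Call:
servo_tool(
  moves=[
    [0,0,0.01,0,0],
    [0,0,0.03,0,0],
    [0,0,0.06,0,0],
    [0,0,0.1,0,0],
    [0,0,0.14,0,0],
    [0,0,0.18,0,0],
    [0,0,0.21,0,0],
    [0,0,0.21,0,0],
  ],
)

```text
time: 12.35
eef_pos: [0.4295, 0.3506, 0.2311]
orientation: [0.993, 0.118, 0.003, -0.002]
ft_force: [-0.6, 1.5, -2.7]
width: 0.294
gripper_force: 45.0
```

Call:
servo_tool(
  moves=[
    [0.005,-0.033,0,6,0],
    [0.01,-0.066,0,12,0],
    [0.014,-0.1,0,18,0],
    [0.018,-0.133,0,24,0],
    [0.023,-0.166,0,30,0],
    [0.027,-0.2,0,36,0],
    [0.032,-0.232,0,42,0],
    [0.036,-0.265,0,48,0],
    [0.041,-0.3,0,54,0],
    [0.045,-0.33,0,60,0],
    [0.05,-0.365,0,66,0],
    [0.054,-0.398,0,72.7,0],
  ],
)

```text
time: 13.55
eef_pos: [0.4819, -0.0509, 0.2256]
orientation: [0.728, 0.685, -0.0, -0.0]
ft_force: [1.0, 0.2, -1.6]
width: 0.292
gripper_force: 45.0
```

Call:
servo_tool(
  moves=[
    [0,0,0,0,0],
    [0,0,0,0,0],
    [0,0,0,0,0],
  ],
)

```text
time: 13.85
eef_pos: [0.4821, -0.0484, 0.226]
orientation: [0.73, 0.684, 0.0, -0.0]
ft_force: [-0.1, 0.4, -2.2]
width: 0.295
gripper_force: 45.0
```

```bash
python3 - <<'E'
from h import *
np.set_printoptions(precision=4,suppress=True)
s=r.sense();print(s["eef_pos"],s["orientation"],2*np.degrees(np.arctan2(s["orientation"][1],s["orientation"][0])),s["ft_force"],s["width"],s["q"])
for c in ["top","scene","wrist"]:
    im=r.get_image(c);cv2.imwrite(f"pics/{c}2.png",im["color"]);P=cloud(im);x,y,z=P[...,0],P[...,1],P[...,2]
    m=(abs(x-.488)<.09)&(abs(y-.021)<.11)&(z>.225)&(z<.25)
    if m.sum()>20:
        q=P[m];A=np.c_[q[:,:2],np.ones(len(q))];print(c,m.sum(),"plane",np.linalg.lstsq(A,q[:,2],rcond=None)[0],np.median(q[:,2]));rc=cv2.minAreaRect(q[:,:2].astype(np.float32));print(rc)
    b=(np.hypot(x-.488,y-.021)<.09)&(z>.029)&(z<.042)
    if b.sum()>20: print("brush",b.sum(),cv2.minAreaRect(P[b][:,:2].astype(np.float32)))
E
```

```text
[ 0.4821 -0.0484  0.226 ] [ 0.7299  0.6836  0.     -0.0005] 86.24527347605017 [-0.0706  0.3847 -2.1934] 0.29494601699598 [ 0.8081  0.3049 -0.9664  1.8758  0.2791  1.1054 -0.3297]
top 513 plane [ 0.0916 -0.0172  0.2036] 0.24819971417206244
((0.4862743318080902, 0.028921961784362793), (0.0815979540348053, 0.046416375786066055), 86.33012390136719)
brush 171 ((0.47652000188827515, 0.023822292685508728), (0.08079225569963455, 0.015531294047832489), 86.58343505859375)
scene 408 plane [-0.2676  0.0335  0.3766] 0.24783277556940475
((0.48742440342903137, -0.009880095720291138), (0.15874803066253662, 0.046592071652412415), 86.00727844238281)
brush 339 ((0.48929184675216675, 0.01991799846291542), (0.08544947952032089, 0.03558758646249771), 85.7800064086914)
wrist 14579 plane [-0.0009  0.0108  0.249 ] 0.24919420156137873
((0.4848659634590149, -0.002570606768131256), (0.14118173718452454, 0.04647298529744148), 86.206787109375)
```

Call:
servo_tool(
  moves=[
    [0.001,-0.001,-0.03,0,0],
    [0.001,-0.001,-0.06,0,0],
    [0.001,-0.001,-0.085,0,0],
    [0.001,-0.001,-0.105,0,0],
    [0.001,-0.001,-0.12,0,0],
    [0.001,-0.001,-0.126,0,0],
    [0.001,-0.001,-0.126,0,0],
    [0.001,-0.001,-0.126,0,0],
  ],
)

```text
time: 14.8
eef_pos: [0.4842, -0.0502, 0.1011]
orientation: [0.73, 0.684, 0.0, 0.0]
ft_force: [0.1, -0.1, -1.5]
width: 0.293
gripper_force: 45.0
```

```bash
cat > hov.py <<'E'
from h import *
np.set_printoptions(precision=4,suppress=True)
s=r.sense();print(s["time"],s["eef_pos"],s["orientation"],2*np.degrees(np.arctan2(s["orientation"][1],s["orientation"][0])),s["ft_force"],s["width"])
for c in ["top","scene","wrist"]:
    im=r.get_image(c);cv2.imwrite(f"pics/{c}3.png",im["color"]);P=cloud(im);x,y,z=P[...,0],P[...,1],P[...,2]
    m=(abs(x-.488)<.035)&(abs(y-.021)<.11)&(z>.112)&(z<.135)
    if m.sum()>20:
        q=P[m];A=np.c_[q[:,:2],np.ones(len(q))];print(c,m.sum(),"plane",np.linalg.lstsq(A,q[:,2],rcond=None)[0],np.median(q[:,2]),"ymax",np.sort(q[:,1])[-8:].mean());
        h=q[(q[:,1]>-.01)];print("head",cv2.minAreaRect(h[:,:2].astype(np.float32)))
    b=(np.hypot(x-.488,y-.021)<.09)&(z>.029)&(z<.042)
    if b.sum()>20: print("brush",b.sum(),cv2.minAreaRect(P[b][:,:2].astype(np.float32)))
    d=(np.hypot(x-.488,y-.021)<.1)&(z>.01)&(z<.045)
    if d.sum()>20: print("dish",d.sum(),cv2.minAreaRect(P[d][:,:2].astype(np.float32)))
E
python3 hov.py
```

```text
14.8 [ 0.4842 -0.0502  0.1011] [0.7299 0.6835 0.0004 0.0004] 86.24165661728924 [ 0.0825 -0.1002 -1.4648] 0.2927424457686386
top 546 plane [ 0.0236 -0.0156  0.1132] 0.12442840517315845 ymax 0.06772523107975027
head ((0.48850110173225403, 0.02923927642405033), (0.07792644947767258, 0.04695755988359451), 86.0569076538086)
brush 32 ((0.4704552888870239, 0.025661461055278778), (0.07269106060266495, 0.002971629612147808), 86.2877197265625)
dish 299 ((0.4858910143375397, 0.021449580788612366), (0.12965816259384155, 0.09047649800777435), 86.2071762084961)
scene 423 plane [-0.0811  0.0195  0.1634] 0.12404573523539697 ymax 0.06661561767258659
head ((0.49221962690353394, 0.039584334939718246), (0.0569239966571331, 0.04582221060991287), 85.6436996459961)
brush 74 ((0.5035691261291504, 0.02235253155231476), (0.021500512957572937, 0.08638675510883331), 10.112019538879395)
dish 431 ((0.501641035079956, 0.019339486956596375), (0.13238471746444702, 0.06945174187421799), 83.64947509765625)
wrist 25171 plane [0.0001 0.0024 0.1247] 0.1248007154141055 ymax 0.06614300065270495
head ((0.4889393150806427, 0.027154669165611267), (0.07704126834869385, 0.04645635560154915), 86.16693878173828)
dish 2183 ((0.4864623546600342, 0.01903943344950676), (0.12962502241134644, 0.09071767330169678), 86.12235260009766)
```

Call:
servo_tool(
  moves=[
    [-0.002,-0.001,-0.001,0,0],
    [-0.002,-0.001,-0.001,0,0],
    [-0.002,-0.001,-0.001,0,0],
    [-0.002,-0.001,-0.001,0,0],
    [-0.002,-0.001,-0.001,0,0],
    [-0.002,-0.001,-0.001,0,0],
    [-0.002,-0.001,-0.001,0,0],
    [-0.002,-0.001,-0.001,0,0],
    [-0.002,-0.001,-0.001,0,0],
    [-0.002,-0.001,-0.001,0,0],
    [-0.002,-0.001,-0.001,0,0],
    [-0.002,-0.001,-0.001,0,0],
  ],
)

```text
time: 16.15
eef_pos: [0.4816, -0.0515, 0.0994]
orientation: [0.73, 0.683, 0.0, 0.0]
ft_force: [0.9, 0.7, -2.5]
width: 0.29
gripper_force: 45.0
```

Call:
servo_tool(
  moves=[
    [0,0,0,0,0],
    [0,0,0,0,0],
    [0,0,0,0,0],
    [0,0,0,0,0],
    [0,0,0,0,0],
    [0,0,0,0,0],
    [0,0,0,0,0],
    [0,0,0,0,0],
    [0,0,0,0,0],
    [0,0,0,0,0],
    [0,0,0,0,0],
    [0,0,0,0,0],
  ],
)

```text
time: 17.35
eef_pos: [0.4816, -0.0515, 0.0994]
orientation: [0.73, 0.683, 0.0, 0.0]
ft_force: [-0.2, 0.3, -2.1]
width: 0.294
gripper_force: 45.0
```

Call:
servo_tool(
  moves=[
    [0,0,0,0,0],
    [0,0,0,0,0],
    [0,0,0,0,0],
    [0,0,0,0,0],
    [0,0,0,0,0],
    [0,0,0,0,0],
    [0,0,0,0,0],
    [0,0,0,0,0],
    [0,0,0,0,0],
    [0,0,0,0,0],
    [0,0,0,0,0],
    [0,0,0,0,0],
  ],
)

```text
time: 18.55
eef_pos: [0.4816, -0.0515, 0.0994]
orientation: [0.73, 0.683, 0.0, -0.0]
ft_force: [-0.2, -1.0, -2.0]
width: 0.293
gripper_force: 45.0
```

```bash
python3 hov.py
```

```text
18.55 [ 0.4816 -0.0515  0.0994] [ 0.73    0.6834  0.     -0.    ] 86.221245635687 [-0.2337 -1.0399 -1.9533] 0.29282312088757645
top 542 plane [ 0.0251 -0.0131  0.1109] 0.1228428166496548 ymax 0.06648180391962169
head ((0.4857971668243408, 0.028634972870349884), (0.07659924030303955, 0.046299513429403305), 86.16935729980469)
dish 284 ((0.48604801297187805, 0.021398067474365234), (0.12957972288131714, 0.09032395482063293), 86.36769104003906)
scene 415 plane [-0.0661  0.0117  0.1543] 0.12235707062346435 ymax 0.06518027919970672
head ((0.489577978849411, 0.03827264532446861), (0.05597725510597229, 0.04748484864830971), 84.77470397949219)
brush 102 ((0.5021432042121887, 0.021448679268360138), (0.02486470341682434, 0.08808493614196777), 10.036109924316406)
dish 466 ((0.4981396794319153, 0.019688155502080917), (0.13138996064662933, 0.07511294633150101), 85.01902770996094)
wrist 25231 plane [-0.0015  0.0004  0.1238] 0.12291174279966896 ymax 0.06513341507592693
head ((0.4863733947277069, 0.026617683470249176), (0.07630486786365509, 0.04652312770485878), 86.24689483642578)
dish 2544 ((0.4864942729473114, 0.01910676807165146), (0.12953977286815643, 0.09057752788066864), 85.97820281982422)
```

Call:
servo_tool(
  moves=[
    [0,0,0.03,0,0],
    [0,0,0.07,0,0],
    [0,0,0.11,0,0],
    [0,0,0.13,0,0],
    [0,0,0.13,0,0],
  ],
)

```text
time: 19.2
eef_pos: [0.4832, -0.0514, 0.2321]
orientation: [0.73, 0.683, 0.001, 0.002]
ft_force: [0.2, 0.9, -1.7]
width: 0.298
gripper_force: 45.0
```

Call:
servo_tool(
  moves=[
    [-0.004,0.033,0,-6.7,0],
    [-0.009,0.068,0,-12.7,0],
    [-0.013,0.1,0,-18.7,0],
    [-0.018,0.135,0,-24.7,0],
    [-0.022,0.17,0,-30.7,0],
    [-0.026,0.2,0,-36.7,0],
    [-0.031,0.234,0,-42.7,0],
    [-0.035,0.268,0,-48.7,0],
    [-0.04,0.3,0,-54.7,0],
    [-0.044,0.334,0,-60.7,0],
    [-0.049,0.367,0,-66.7,0],
    [-0.053,0.4,0,-72.7,0],
  ],
)

```text
time: 20.4
eef_pos: [0.4276, 0.3492, 0.2275]
orientation: [0.993, 0.116, -0.001, 0.001]
ft_force: [0.3, -0.7, -1.9]
width: 0.293
gripper_force: 45.0
```

Call:
servo_tool(
  moves=[
    [0,0,0,0,0],
    [0,0,-0.05,0,0],
    [0,0,-0.1,0,0],
    [0,0,-0.13,0,0],
    [0,0,-0.15,0,0],
    [0,0,-0.16,0,0],
    [0,0,-0.16,0,0],
    [0,0,-0.16,0,0],
  ],
)

```text
time: 21.2
eef_pos: [0.4288, 0.3486, 0.0698]
orientation: [0.993, 0.118, 0.0, -0.0]
ft_force: [0.1, 1.0, -2.0]
width: 0.294
gripper_force: 45.0
```

```bash
python3 - <<'E'
from h import *
np.set_printoptions(precision=4,suppress=True)
s=r.sense();print(s["time"],s["eef_pos"],2*np.degrees(np.arctan2(s["orientation"][1],s["orientation"][0])),s["ft_force"],s["width"])
for c in ["wrist","top"]:
    im=r.get_image(c);P=cloud(im);x,y,z=P[...,0],P[...,1],P[...,2]
    zt=s["eef_pos"][2]+.0234
    n=np.hypot(x-.455,y-.354)<.13
    for nm,m in [("wand",n&(abs(z-zt)<.006)&(x>.455)),("cradle",n&(z>.006)&(z<.031))]:
        print(c,nm,m.sum(),cv2.minAreaRect(P[m][:,:2].astype(np.float32)) if m.sum()>5 else "")
E
```

```text
21.2 [0.4288 0.3486 0.0698] 13.537087035750075 [ 0.1415  0.9835 -2.045 ] 0.29358724026520144
wrist wand 19767 ((0.49674558639526367, 0.3653836250305176), (0.09176184237003326, 0.04646724462509155), 13.439123153686523)
wrist cradle 1162 ((0.45484963059425354, 0.3532952666282654), (0.19351471960544586, 0.07009005546569824), 13.474138259887695)
top wand 443 ((0.4974631369113922, 0.3669013977050781), (0.09068915992975235, 0.04754653945565224), 15.076422691345215)
top cradle 258 ((0.49121150374412537, 0.33418089151382446), (0.21786779165267944, 0.08267611265182495), 48.269535064697266)
```

Call:
servo_tool(
  moves=[
    [0,0,-0.015,0,0],
    [0,0,-0.028,0,0],
    [0,0,-0.038,0,0],
    [0,0,-0.045,0,0],
    [0,0,-0.049,0,0],
    [0,0,-0.051,0,0],
    [0,0,-0.052,0,0],
    [0,0,-0.053,0,0],
    [0,0,-0.053,0,0],
  ],
)

```text
time: 22.2
eef_pos: [0.4287, 0.3487, 0.0167]
orientation: [0.993, 0.118, 0.0, -0.0]
ft_force: [0.4, 0.1, -1.4]
width: 0.292
gripper_force: 45.0
```

Call:
servo_tool(
  moves=[
    [0,0,-0.0005,0,0],
    [0,0,-0.0005,0,0],
    [0,0,-0.0005,0,0.35],
    [0,0,-0.0005,0,0.6],
    [0,0,-0.0005,0,0.6],
    [0,0,-0.0005,0,0.6],
    [0,0,-0.0005,0,0.6],
    [0,0,0.03,0,0.6],
    [0,0,0.08,0,0.6],
    [0,0,0.13,0,0.6],
    [0,0,0.18,0,0.6],
    [0,0,0.23,0,0.6],
  ],
)

```text
time: 23.4
eef_pos: [0.4282, 0.3483, 0.2485]
orientation: [0.993, 0.118, -0.0, -0.0]
ft_force: [0.8, 1.1, -0.8]
width: 0.603
gripper_force: 0.0
```

Call:
servo_tool(
  moves=[
    [0,0,0.05,0,0.6],
    [0,0,0.08,0,0.6],
    [0,0,0.08,0,0.6],
    [0,0,0.08,0,0.6],
    [0,0,0.08,0,0.6],
  ],
)

```text
time: 23.9
eef_pos: [0.4282, 0.3478, 0.325]
orientation: [0.993, 0.118, -0.001, 0.001]
ft_force: [0.0, -0.2, -0.4]
width: 0.599
gripper_force: 0.0
```

```bash
python3 wand.py b wrist; python3 - <<'E'
from h import *
np.set_printoptions(precision=4,suppress=True)
im=r.get_image("top");cv2.imwrite("pics/top_end.png",im["color"]);P=cloud(im);x,y,z=P[...,0],P[...,1],P[...,2]
hsv=cv2.cvtColor(im["color"],cv2.COLOR_BGR2HSV);red=((hsv[...,0]<8)|(hsv[...,0]>172))&(hsv[...,1]>140)&(z>.255)&(z<.275)
print("knob",P[red].mean(0))
near=lambda a,b,d:np.hypot(x-a,y-b)<d
for n,m in [("shampoo",near(.6,.195,.07)&(z>.15)),("carton",near(.58,-.14,.08)&(z>.03)&(z<.06)),("vase",near(.43,-.33,.12)&(z>.05))]: print(n,cv2.minAreaRect(P[m][:,:2].astype(np.float32)))
E
```

```text
[0.4282 0.3478 0.325 ] [ 0.993   0.1177 -0.0009  0.0007] [ 0.0274 -0.1549 -0.3657]
wrist wand 3077 [0.4538 0.3563] [0.18  0.046] 12.7 zmed 0.03999705705335532
wrist walls 420 [0.5086 0.3663] [0.084 0.066] 12.6 zmed 0.025767619609524034
wrist base 1957 [0.4522 0.3531] [0.189 0.07 ] 13.3 zmed 0.011790946639889721
wand 0.88 [0.4572 0.3563 0.012 ]
lamp 0.83 [0.4965 0.3678 0.012 ]
cradle 0.96 [0.4573 0.3534 0.    ]
knob [ 0.643  -0.1564  0.2627]
shampoo ((0.5963152050971985, 0.19302089512348175), (0.03213341161608696, 0.03548601269721985), 26.0397891998291)
carton ((0.5767881870269775, -0.14364111423492432), (0.05604345351457596, 0.08601600676774979), 82.04146575927734)
vase ((0.43167561292648315, -0.33535757660865784), (0.09314918518066406, 0.10263221710920334), 64.54835510253906)
```

View pics/top_end.png

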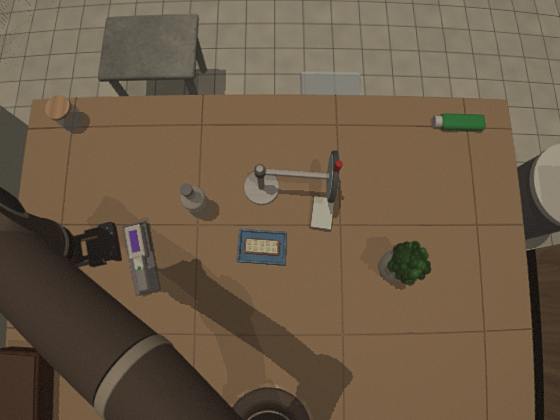

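The final top view shows the wand in its cradle at about (258,140) and the mirror out to the right (knob at 165,338). The bottle, carton and vase haven't moved, and the gripper is clear, so I'm handing in.

```bash
python3 -c "
from bench import r
print(r.close_job())"
```

```text
the job is handed in; nothing more can be done
None
```

I swung the mirror aside to the robot's right, about 1.5 rad. I then held the wand about 6 cm over the brush for roughly 3 s, laid it back in its cradle and released it, and handed the job in at about 24 s with the bottle, carton and vase unmoved; no verdict was returned.

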